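# Clamp a jar: collar to four, lever five clicks, hold

### The arm

A 6-joint arm with a two-finger parallel gripper is mounted at the origin on a cart in front of the work surface, level with it; the furniture and walls round the work are solid. World frame = base frame: x ahead of the robot, y to its left, z up, the work surface at z = 0. Lengths are in m, angles in rad, forces in N, time in s.
With the tool pointing down it reaches from about 0.275 to 0.725 m from the base axis. Payload 15.9 kg.
Tool frame: the origin (TCP) lies on the centre line of the jaws, within the pads' length; the fingertips stand 17 mm ahead of it and the grasp point (between the pads) lies 2 mm behind it; z points along the fingers, y is the line along which they close (so a half turn about z gives the same grasp; the last joint's range is limited). The gripper opens to 85 mm and grips with 20 to 120 N. Pads are 22 mm wide; open, the fingers measure 114 mm over their backs; the gripper's body (76 mm by 85 mm) begins 54 mm behind the grasp point. The pads swing forward as they close: fully open they stand 13 mm farther back than shut.
Start: joints at [0, 0.213, -0.034, 1.323, 0, 1.571], TCP at [0.5, -0, 0.248] pointing down, gripper open.
Joint ranges: [-2.98, 2.98], [-0.74, 1.72], [-1.14, 1.35], [-2.1, 2.04], [-1.57, 1.44], [-3.14, 3.14]. Speed limits (rad/s): [1.89, 1.89, 2.39, 2.57, 3.14, 3.14].

### API

Orientations are given as a unit quaternion [w, x, y, z].
In Python, from workcell import state, optics, workorder, models gives the robot as it stands. The module is installed in compiled form; this text tells all that it offers.
- The arm moves only by the shell command python3 -m handwheel 'ROWS' [FORCE]. ROWS is JSON, a list of rows, each a list of 3 entries, a list of its own where there are three numbers: the opening, from -1 (shut) to 1 (fully open), then the shift along the world's x, y, z in units of 25 mm (1.0 is 25 mm), then the turn, a rotation vector about the world's x, y, z in units of 180 degrees (1.0 is 180 degrees). In form: [[hand, [tx, ty, tz], [ax, ay, az]], ...]. A call has 1 to 8 rows; each row shifts and turns the commanded pose from where the row before left it; what a row does not reach is not made up. A row lasts 1/10 s, in which the tool goes at most 50 mm and 8.59 degrees, less where a joint would pass 70% of its speed; a pose out of reach is approached as far as the arm can. A call with a number of a shift or a turn outside -1 to 1 is refused whole. A call with a gripper value outside its range is refused whole. The fingers move at their own pace and stop on an object; FORCE is the grip in N (left out, the last holds). Time passes only in rows, so rows that do not move let the fingers close. It gives the time, the measured TCP pose, the force, the opening and the grip force at its end, in the units of the state.
- state(): the state, without advancing time (a new reading comes with each control period).
- optics.capture(name): name is "side" or "top"; returns a dict with "color" (400x640x3 uint8, blue, green, red), "intrinsics" (3x3 intrinsics, pixels), "R" (3x3) and "t" (3): a world point X has camera coordinates R X + t. Camera axes: x right, y down, z forward; pixel columns grow to the right and rows downward; lengths in m; the calibration is good to about 2 mm. A picture is of the moment at which its call begins. There is no depth.
- workorder.hand_in(): hands the job in; it is judged then, once.
Trained networks look in the newest picture that a camera, given by its name, has taken for a name from the list of things; names that differ only in an ending like _2 or _b are one class to them, and where a whole thing is asked for, a point or a joint stands for the part that bears it (a point fixed in the world has none). Each returns a list of dicts, best first, with "conf" (0 to 1); they miss things now and then, are a little off and sometimes report something else, mostly with a low value. They report only what shows in the picture. A call takes as long as a camera call.
- models.look_for(camera, name): "location" ([column, row] in pixels, amid what is visible of it).
- models.silhouettes(camera, name): "region" (400x640 bool, what is visible of it) and "location" ([column, row] in pixels, amid what is visible of it).
- models.spot_point(camera, name): "location" ([column, row] in pixels: a listed point, or the origin of a listed thing).
The state is a dict: "time_s": time; "joints": joint angles; "dq": joint speeds; "joint_efforts": joint torques, N m; "tool_pos": TCP position; "tool_rot": TCP orientation; "force": force on the tool from outside, world axes, zero at the start; "wrist_torque": the same for the moment, N m; "width": opening from 0.0 (shut) to 1.0 (fully open); "gripper_force": force on a finger pad.
Only numpy, scipy, OpenCV 4.12 (cv2) and the standard library are available. Lean on these libraries where they do the work, as an engineer would, in place of code of your own. Each camera call takes 0.05 s, during which the arm holds its last target. There are 200 camera calls.

### The job

Clamp the jar for opening. First, with the clamp's lever still at rest, turn the round numbered collar on the clamp to number four; then take the upright handle of the ratchet lever and pull it round from its rest stop by exactly five clicks, never as far as a sixth, so that the jaw pad presses the jar against its two posts. The lever springs back if let go, so finish with the gripper still holding it at the fifth click; leave the jar standing upright and the other things on the worktop where they are.

Things in the scene. Friction and masses are not known exactly. Their poses are not given: they have to be found in the camera images.
- clamp: bench jar clamp fixed on the worktop: base plate 355 x 150 mm, top at z = 14 mm; origin under its centre; x axis from the collar end (nearest the robot) to the jar end, y left, z up. In this frame: collar axis (-112, +10) mm on a white dial of 60 mm radius; grey housing 98 x 108 mm, top z = 50, round the lever pivot (0, 0); jar seat (+112, 0) mm before two rubber posts 84 mm high
- collar_grip (a point): point on the collar's upright axis 45 mm above the worktop, the height to grip. Collar: ribbed dark steel cylinder, 43 mm diameter, from 21 to 69 mm above the worktop, with a small bright pointer at its foot and a bright line on top. The white dial has five ticks on the robot's side, 20 degrees apart, with rows of 1 to 5 dots: numbers one to five
- collar (a joint): angle of the collar, rad, grows clockwise seen from above (higher number); light notches every 0.35 rad: number one = 0 (end stop), two = 0.35, three = 0.70, four = 1.05, five = 1.40 (end stop). It starts at or between one and two, drops into the nearer notch and stays where it is left. Turning takes about 0.06 N m
- handle_mid (a point): point on the axis of the lever's handle, 99 mm above the worktop, the height to grip. Handle: upright black round post, 18 mm diameter (20 mm at its foot), from 61 to 123 mm above the worktop, on the end of the lever arm (a steel rod 12 mm thick, from 55 to 67 mm above the worktop)
- lever_handle: the same handle post; origin at its foot, 61 mm above the worktop; a sleeve that spins freely on its pin. A spring always drives the lever back to 0: about 2.5 N at the handle at rest, 5 N at the fifth click, to which the teeth add or take off up to 2 N; the lever does not stay by itself
- lever_pivot (a point): point on the lever's upright pivot axis, at the height of handle_mid; the handle goes round it on a circle of 130 mm radius, in a level plane
- lever (a joint): angle of the ratchet lever, rad: 0 = rest stop, its start; grows clockwise seen from above (the arm rests pointing to the clamp's -y, 15 degrees toward the jar; the handle is pulled toward the robot). A click every 0.16 rad (21 mm at the handle): the pull eases as a tooth passes and jumps up by 2 to 3 N at each click position; fifth click = 0.80, sixth = 0.96, end stop 1.28
- jaw_pad: rubber jaw pad 60 mm wide, 34 mm high, centred 40 mm above the worktop, origin at the middle of the face that meets the jar. The lever drives it toward the jar by 3.6 mm a click through a soft spring (0.4 N per mm); it meets the jar at about the second click
- jar_mid (a point): point on the axis of the glass jar half-way up (68 mm above its foot), z up along the jar. The jar is 86 mm in diameter and 137 mm high with a green lid, loose, and stands on the base plate between the jaw pad and the posts; its top is 151 mm above the worktop
- jar: the same jar; origin under its centre, at its foot
- tin: food tin, 75 mm in diameter, 58 mm high, bystander; origin under its centre
- spice_jar: spice jar with a dark cap, 41 mm in diameter, 105 mm high, bystander; origin under its centre
- mug: mug, 78 mm in diameter, 101 mm high, on the draining board, bystander; origin under its centre
- glass: drinking glass, 79 mm in diameter, 90 mm high, on the draining board, bystander; origin under its centre

How it is judged:
By the outcome, as a careful person would: the job done as asked, in the order asked, and still so for the second after the job is handed in, while the arm keeps its last pose, push and grip.
It also fails if it takes over 48 s, if anything falls off the work surface, if the arm or the gripper's body presses on something with over 40 N, if the wrist force passes 120 N, or if a joint passes its speed limit or range.

## Working session

There is one attempt and no reset: what is moved stays moved. The work goes in short steps, Python scripts to look and compute and a shell command to move; the robot and the scene stay as the last step left them, time stands still between calls to the robot, and variables do not carry over. Pictures are saved under pics/ and viewed, at most 10 in all, crops included, and the job is handed in when it is done.

```bash
mkdir -p pics
cat > h.py <<'E'
import numpy as np, cv2
from workcell import state, optics, workorder, models
def ray(c,px):
    K,R,t=np.array(c["intrinsics"]),np.array(c["R"]),np.array(c["t"])
    d=R.T@np.linalg.inv(K)@np.array([px[0],px[1],1.0]); return -R.T@t,d
def atz(c,px,z):
    o,d=ray(c,px); return o+d*(z-o[2])/d[2]
def proj(c,X):
    p=np.array(c["intrinsics"])@(np.array(c["R"])@np.array(X)+np.array(c["t"])); return p[:2]/p[2]
E
python3 - <<'E'
from h import *
Z=dict(collar_grip=.045,handle_mid=.099,lever_pivot=.099,jar_mid=.082,clamp=0,jaw_pad=.04,jar=.014,tin=0,spice_jar=0,mug=0,glass=0,lever_handle=.061)
for cam in("top","side"):
    c=optics.capture(cam); cv2.imwrite(f"pics/{cam}0.png",c["color"])
    print(cam,-np.array(c["R"]).T@np.array(c["t"]))
    for n,z in Z.items():
        for r in models.spot_point(cam,n)[:2]:
            print(n,round(r["conf"],2),np.round(r["location"],1),np.round(atz(c,r["location"],z),4))
print(state())
E
```

```text
top [0.39240157 0.01177331 1.50298202]
collar_grip 0.67 [365.8 222.7] [ 0.5116 -0.0985  0.045 ]
handle_mid 0.62 [413.8 174.6] [ 0.6524 -0.2383  0.099 ]
lever_pivot 0.76 [372.8 180.9] [ 0.6326 -0.1156  0.099 ]
jar_mid 0.73 [375.7 151.3] [ 0.7268 -0.1263  0.082 ]
clamp 0.81 [371.5 190.3] [ 0.6191 -0.1203  0.    ]
clamp 0.31 [278.8 265.9] [0.3777 0.1713 0.    ]
jaw_pad 0.41 [374.2 164.2] [ 0.6956 -0.1255  0.04  ]
jar 0.74 [372.9 156.7] [ 0.7252 -0.1239  0.014 ]
tin 0.79 [426.2 263.9] [ 0.3869 -0.291   0.    ]
spice_jar 0.57 [278.1 265.1] [0.3802 0.1735 0.    ]
mug 0.62 [240.7 200.1] [0.585  0.2964 0.    ]
glass 0.72 [265.7 227.4] [0.4984 0.2149 0.    ]
lever_handle 0.55 [414.3 179.1] [ 0.6454 -0.2464  0.061 ]
side [0.0546002  0.74016114 0.67776508]
collar_grip 0.98 [362.  202.5] [ 0.5105 -0.1134  0.045 ]
handle_mid 0.4 [347.6 152.6] [ 0.6563 -0.267   0.099 ]
handle_mid 0.32 [302.9 171.6] [ 0.6986 -0.0851  0.099 ]
jar_mid 0.56 [300.5 166.6] [ 0.7429 -0.1306  0.082 ]
clamp 0.74 [329.1 205.4] [ 0.6166 -0.1035  0.    ]
jaw_pad 0.5 [313.4 183. ] [ 0.6935 -0.1297  0.04  ]
jar 0.79 [301.4 184.
[... 418 characters left out ...]
ay([ 6.84765691e-06,  2.12885035e-01, -3.44212842e-02,  1.32348680e+00,
        2.82706859e-05,  1.57079445e+00]), 'dq': array([ 7.39320631e-04, -8.61533663e-04, -3.09269864e-04, -2.99977472e-03,
       -1.40232426e-05,  1.97973354e-03]), 'joint_efforts': array([-1.10309120e-03, -6.85955787e+01,  4.87339997e+01,  1.18590287e-03,
       -4.99065050e-05, -7.41796998e-05]), 'tool_pos': array([4.99981187e-01, 1.18653264e-05, 2.48304864e-01]), 'tool_rot': array([-8.86153164e-06,  7.07103696e-01,  7.07109866e-01,  1.11288677e-05]), 'force': array([0.35687674, 0.08944718, 0.45509485]), 'wrist_torque': array([-0.04596773,  0.05688832,  0.01289883]), 'gripper_force': 0.0, 'width': 0.9990583982303126}
```

Run:
```python
import cv2
a=cv2.imread("pics/top0.png")[120:280,310:450]; b=cv2.imread("pics/side0.png")[110:250,260:440]
cv2.imwrite("pics/t0c.png",cv2.resize(a,None,fx=3.7,fy=3.7,interpolation=cv2.INTER_CUBIC))
cv2.imwrite("pics/s0c.png",cv2.resize(b,None,fx=4.2,fy=4.2,interpolation=cv2.INTER_CUBIC))
```

```text
(no output)
```

View pics/t0c.png

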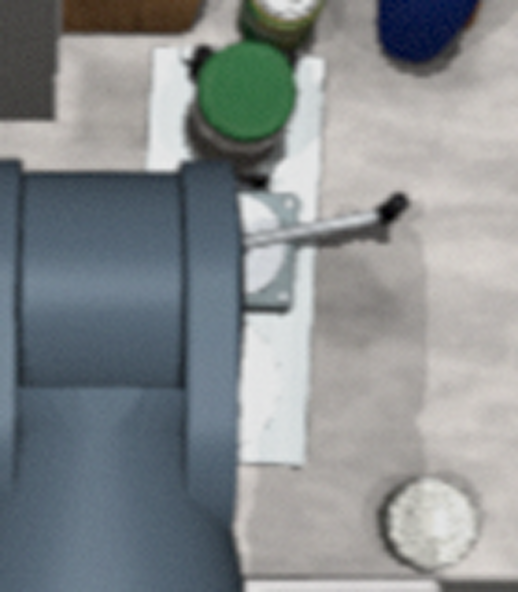

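View pics/s0c.png

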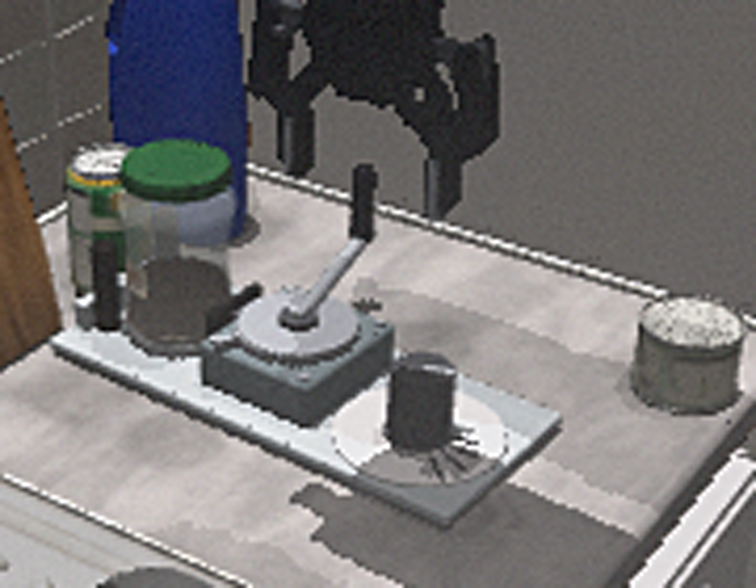

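Run:
```python
from h import *
from scipy.optimize import least_squares
T=optics.capture("top");S=optics.capture("side")
t=lambda x,y:(310+x/3.7,120+y/3.7)
s=lambda x,y:(260+x/4.2,110+y/4.2)
a=np.radians(-75); hx,hy=.13*np.cos(a),.13*np.sin(a)
O=[(T,t(324,58),(.1775,-.075,.014)),(T,t(303,465),(-.1775,-.075,.014)),(T,t(154,47),(.1775,.075,.014)),
(S,s(55,345),(.1775,.075,.014)),(S,s(447,520),(-.1775,.075,.014)),(S,s(560,418),(-.1775,-.075,.014)),
(S,s(422,358),(-.112,.01,.069)),(S,s(364,168),(hx,hy,.123)),(T,t(397,200),(hx,hy,.123)),(S,s(299,316),(0,0,.067)),
(T,t(246,90),(.112,0,.151)),(S,s(178,165),(.112,0,.151))]
def W(p,X):
    c,n=np.cos(p[2]),np.sin(p[2]); return np.array([p[0]+c*X[0]-n*X[1],p[1]+n*X[0]+c*X[1],X[2]])
f=lambda p:np.concatenate([proj(c,W(p,X))-px for c,px,X in O])
r=least_squares(f,[.62,-.12,0],loss="soft_l1");p=r.x
print(p,np.degrees(p[2]));print(np.round(f(p).reshape(-1,2),1).tolist())
for n,X in dict(collar=(-.112,.01,.045),pivot=(0,0,.099),handle=(hx,hy,.099),jar=(.112,0,.08)).items():print(n,W(p,X).round(4))
for k in range(6):
    b=a-.16*k;print(k,W(p,(.13*np.cos(b),.13*np.sin(b),.099)).round(4))
# dial ticks region
cv2.imwrite("pics/dial.png",cv2.resize(S["color"][185:235,330:400],None,fx=10,fy=10,interpolation=cv2.INTER_CUBIC))
# predict the ticks in the dial picture for reference
for d in range(-60,61,20):
    g=np.pi+np.radians(d); q=proj(S,W(p,(-.112+.05*np.cos(g),.01+.05*np.sin(g),.021)));print(d,((q-[330,185])*10).round())
print(state()["time_s"])
```

```text
[ 0.62039883 -0.11705762 -0.05946513] -3.407100889180431
[[-0.2, 0.4], [-0.2, 1.3], [-1.0, 0.3], [-2.0, -1.8], [-0.1, -0.6], [1.1, -1.0], [0.1, 2.3], [0.0, -0.9], [0.0, 1.0], [-0.4, -1.1], [0.6, -0.3], [-1.1, -1.3]]
collar [ 0.5092 -0.1004  0.045 ]
pivot [ 0.6204 -0.1171  0.099 ]
handle [ 0.6465 -0.2444  0.099 ]
jar [ 0.7322 -0.1237  0.08  ]
0 [ 0.6465 -0.2444  0.099 ]
1 [ 0.6259 -0.2469  0.099 ]
2 [ 0.6051 -0.2462  0.099 ]
3 [ 0.5848 -0.2421  0.099 ]
4 [ 0.5653 -0.2348  0.099 ]
5 [ 0.5472 -0.2245  0.099 ]
-60 [285. 369.]
-40 [347. 368.]
-20 [403. 354.]
0 [446. 330.]
20 [469. 298.]
40 [471. 264.]
60 [452. 230.]
1.4
```

View pics/dial.png

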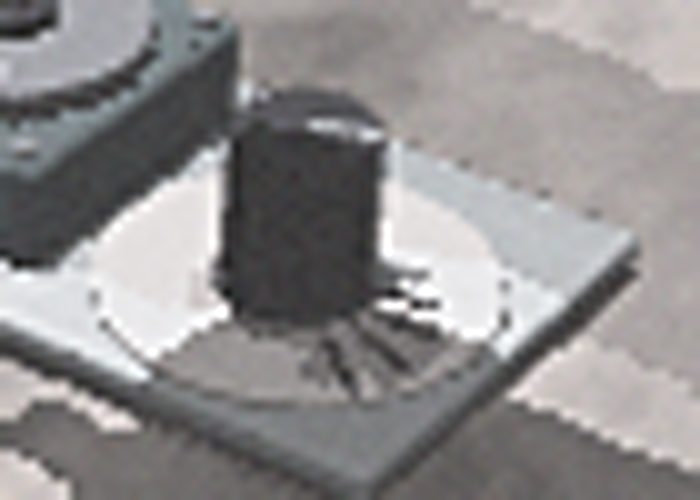

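```bash
python3 -m handwheel '[[1,[0.05,-0.5,0],[0,0,0.0475]],[1,[0.05,-0.5,0],[0,0,0.0475]],[1,[0.05,-0.5,0],[0,0,0.0475]],[1,[0.05,-0.5,0],[0,0,0.0475]],[1,[0.05,-0.5,0],[0,0,0.0475]],[1,[0.05,-0.5,0],[0,0,0.0475]],[1,[0.05,-0.5,0],[0,0,0.0475]],[1,[0,-0.5,0],[0,0,0.0475]]]'
python3 -m handwheel '[[1,[0,0,-0.5],[0,0,0.0475]],[1,[0,0,-0.5],[0,0,0.0475]],[1,[0,0,-0.5],[0,0,0.0475]],[1,[0,0,-0.5],[0,0,0.0475]],[1,[0,0,-0.5],[0,0,0.0475]],[1,[0,0,-0.5],[0,0,0.0475]],[1,[0,0,0],[0,0,0]]]'
cat > fit.py <<'E'
from h import *
p=[0.6204,-0.1171,-0.0595]
def W(X):
    c,n=np.cos(p[2]),np.sin(p[2]); return np.array([p[0]+c*X[0]-n*X[1],p[1]+n*X[0]+c*X[1],X[2]])
E
python3 - <<'E'
from fit import *
S=optics.capture("side");T=optics.capture("top")
print(state()["joints"].round(3))
for c,n in((S,"side"),(T,"top")):
  for name in("collar","collar_grip"):
    for r in models.silhouettes(n,name)[:1]:
        m=r["region"];ys,xs=np.nonzero(m);print(n,r["conf"],r["location"],xs.min(),xs.max(),ys.min(),ys.max(),m.sum())
  for r in models.spot_point(n,"collar_grip")[:2]:print(n,r["conf"],r["location"],atz(c,r["location"],.045))
C=W((-.112,.01,.045));print("pred",C,proj(S,C),proj(S,W((-.112,.01,.069))),proj(S,W((-.112,.01,.021))))
for d in(60,40,20,0,-20,-40):
    g=np.pi+np.radians(d);print(d,(proj(S,W((-.112+.0215*np.cos(g),.01+.0215*np.sin(g),.069)))-proj(S,W((-.112,.01,.069)))).round(1))
cv2.imwrite("pics/s1.png",cv2.resize(S["color"][120:250,300:420],None,fx=4.6,fy=4.6,interpolation=cv2.INTER_CUBIC))
E
```

```text
time_s: 2.2
tool_pos: [0.5088, -0.1005, 0.2483]
tool_rot: [-0.0, 0.184, 0.983, 0.0]
force: [0.7, 0.5, 0.1]
width: 0.998
gripper_force: 0.0
time_s: 2.9
tool_pos: [0.5079, -0.0998, 0.172]
tool_rot: [-0.001, -0.258, 0.966, 0.001]
force: [-1.0, 0.7, 0.3]
width: 0.996
gripper_force: 0.0
[-0.194  0.276 -0.143  1.152  0.    -0.708]
side 0.8 [361.1, 203.3] 351 369 194 216 346
side 0.63 [359.4, 201.4] [ 0.51953366 -0.11410965  0.045     ]
top 0.59 [357.8, 164.3] 345 397 132 242 1178
top 0.41 [243.9, 199.7] [0.58057402 0.27801068 0.045     ]
pred [ 0.50919284 -0.10045763  0.045     ] [360.10883751 204.71113303] [360.55132735 197.56980648] [359.67658199 211.68728837]
60 [ 6.9 -1.5]
40 [ 7.7 -0.1]
20 [7.5 1.3]
0 [6.5 2.6]
-20 [4.6 3.6]
-40 [2.2 4.1]
```

View pics/s1.png

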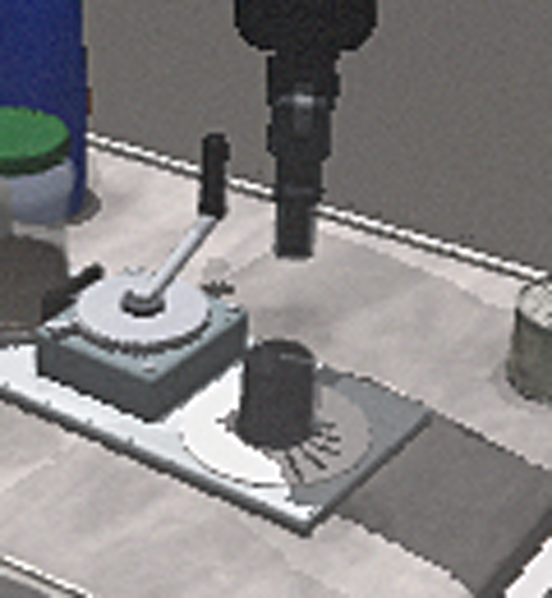

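```bash
python3 -m handwheel '[[1,[0.02,0,-0.9],[0,0,0]],[1,[0.02,0,-0.9],[0,0,0]],[1,[0,0,-0.9],[0,0,0]],[1,[0,0,-0.9],[0,0,0]],[1,[0,0,-0.8],[0,0,0]],[1,[0,0,-0.65],[0,0,0]],[1,[0,0,0],[0,0,0]]]'
python3 -m handwheel '[[-1,[0,0,0],[0,0,0]],[-1,[0,0,0],[0,0,0]],[-1,[0,0,0],[0,0,0]],[-1,[0,0,0],[0,0,0]],[-1,[0,0,0],[0,0,0]],[-1,[0,0,0],[0,0,0]]]' 25
```

```text
time_s: 4.0
tool_pos: [0.5085, -0.0998, 0.0454]
tool_rot: [-0.001, -0.256, 0.967, 0.001]
force: [0.2, 0.1, 0.4]
width: 1.002
gripper_force: 0.0
time_s: 4.6
tool_pos: [0.5129, -0.1031, 0.0495]
tool_rot: [0.002, -0.255, 0.967, -0.004]
force: [7.2, -23.6, 8.3]
width: 0.493
gripper_force: 29.1
```

```bash
python3 -m handwheel '[[-1,[0.08,-0.1,0],[0,0,0]],[-1,[0.08,-0.1,0],[0,0,0]],[-1,[0,0,0],[0,0,0]]]'
```

```text
time_s: 4.9
tool_pos: [0.5134, -0.1039, 0.0491]
tool_rot: [0.001, -0.256, 0.967, 0.001]
force: [-17.1, 13.3, 36.9]
width: 0.497
gripper_force: 32.0
```

```bash
python3 -m handwheel '[[-1,[-0.06,0.06,0.15],[0,0,0]],[-1,[0,0,0],[0,0,0]]]'
```

```text
time_s: 5.1
tool_pos: [0.5125, -0.1037, 0.0511]
tool_rot: [0.0, -0.256, 0.967, -0.0]
force: [2.4, -3.2, -8.3]
width: 0.495
gripper_force: 33.6
```

```bash
python3 -m handwheel '[[-1,[0,0,0],[0,0,-0.037]],[-1,[0,0,0],[0,0,-0.037]],[-1,[0,0,0],[0,0,-0.037]],[-1,[0,0,0],[0,0,0]]]'
python3 - <<'E'
from workcell import state
s=state();print(s["wrist_torque"],s["force"],s["joints"])
E
```

```text
time_s: 5.5
tool_pos: [0.5124, -0.1034, 0.0511]
tool_rot: [0.0, -0.084, 0.996, 0.0]
force: [1.6, 1.2, -6.5]
width: 0.497
gripper_force: 33.8
[ 0.42981365 -0.34921479 -0.08010573] [ 1.58769644  1.2044478  -6.54688373] [-1.99309127e-01  3.81307327e-01 -3.26658574e-01  8.62424189e-01
  3.79444429e-04 -3.66830227e-01]
```

```bash
python3 -m handwheel '[[-1,[0,0,0],[0,0,-0.037]],[-1,[0,0,0],[0,0,-0.037]],[-1,[0,0,0],[0,0,-0.037]],[-1,[0,0,0],[0,0,0]]]'
python3 - <<'E'
from workcell import state
s=state();print(s["wrist_torque"],s["force"])
from fit import *
S=optics.capture("side");cv2.imwrite("pics/s2.png",cv2.resize(S["color"][175:235,325:405],None,fx=8,fy=8,interpolation=cv2.INTER_CUBIC))
E
```

```text
time_s: 5.9
tool_pos: [0.5125, -0.1031, 0.0511]
tool_rot: [0.0, 0.089, 0.996, 0.0]
force: [2.2, 5.3, -4.9]
width: 0.494
gripper_force: 34.0
[ 1.25545893 -0.4763085  -0.11543152] [ 2.16603979  5.33580444 -4.85166768]
```

View pics/s2.png

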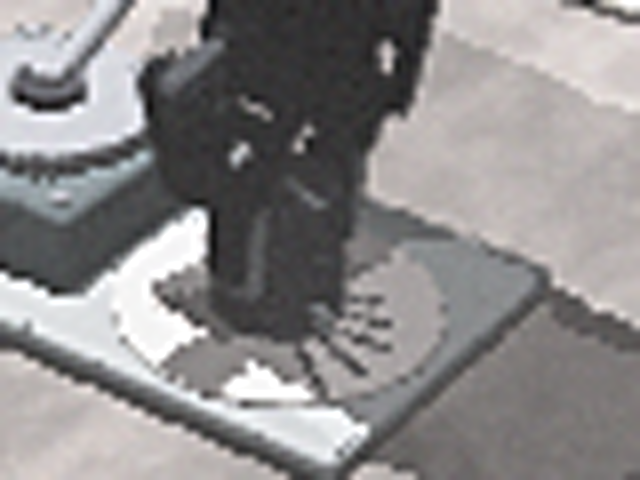

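```bash
python3 -m handwheel '[[1,[0,0,0],[0,0,0]],[1,[0,0,0],[0,0,0]],[1,[0,0,0],[0,0,0]],[1,[0,0,0],[0,0,0]],[1,[0,0,0],[0,0,0]],[1,[0,0,0.8],[0,0,0]],[1,[0,0,1],[0,0,0]],[1,[0,0,1],[0,0,0]]]'
python3 -m handwheel '[[1,[0,0,1],[0,0,0]],[1,[0,0,1],[0,0,0]],[1,[0,0,0],[0,0,0]]]'
python3 - <<'E'
from fit import *
S=optics.capture("side");cv2.imwrite("pics/s3.png",cv2.resize(S["color"][180:240,325:405],None,fx=8,fy=8,interpolation=cv2.INTER_CUBIC))
print(state()["joints"])
for n,z in(("handle_mid",.099),("lever_handle",.061)):
  for cam in("side","top"):
    c=S if cam=="side" else optics.capture("top")
    for r in models.spot_point(cam,n)[:2]:print(n,cam,r["conf"],r["location"],atz(c,r["location"],z))
E
```

```text
time_s: 6.75
tool_pos: [0.5119, -0.1035, 0.1215]
tool_rot: [-0.0, 0.089, 0.996, -0.0]
force: [0.8, 0.7, -0.3]
width: 0.996
gripper_force: 0.0
time_s: 7.05
tool_pos: [0.5137, -0.1038, 0.1739]
tool_rot: [0.002, 0.089, 0.996, -0.0]
force: [0.0, -0.1, -1.2]
width: 1.0
gripper_force: 0.0
[-1.99398491e-01  2.84317414e-01 -1.35271295e-01  1.14843439e+00
 -5.60788105e-05 -2.06614314e-02]
handle_mid side 0.41 [343.7, 154.2] [ 0.66052475 -0.25022338  0.099     ]
handle_mid side 0.29 [347.1, 294.5] [0.33182336 0.25771172 0.099     ]
lever_handle side 0.49 [344.4, 164.1] [ 0.66024972 -0.25609769  0.061     ]
```

View pics/s3.png

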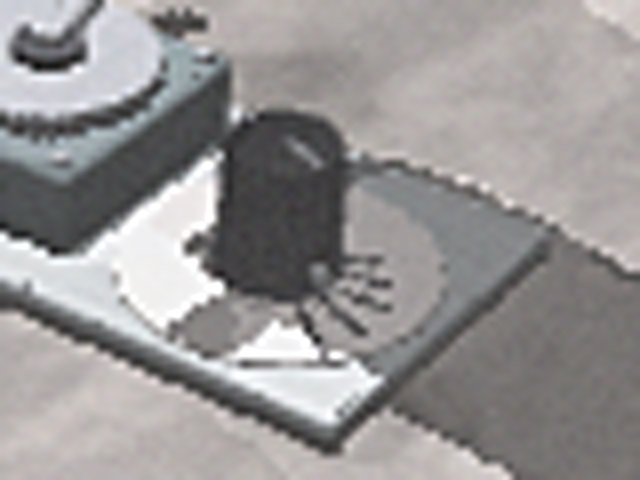

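Run:
```python
from fit import *
S=optics.capture("side")
q=lambda X:((proj(S,X)-[325,180])*8).round()
for c in((.5092,-.1005),(.5125,-.1035)):
  for d in(40,20,0,-20,-40):
    g=np.pi+np.radians(d)+p[2]; u=np.array([np.cos(g),np.sin(g)])
    print(c,d,"pointer",q([*(c+.026*u),.023]),"tick",q([*(c+.034*u),.021]),q([*(c+.046*u),.021]))
g=S["color"][180:240,325:405].mean(2)
w=g[15:22,34:43];print(w.round().astype(int))
ys,xs=np.mgrid[15:22,34:43];m=np.clip(w-90,0,None)
cx,cy=(m*xs).sum()/m.sum(),(m*ys).sum()/m.sum()
C=np.cov(np.vstack([xs.ravel(),ys.ravel()]),aweights=m.ravel());e,v=np.linalg.eigh(C);print(cx*8,cy*8,v[1,1]/v[0,1],e)
```

```text
(0.5092, -0.1005) 40 pointer [350. 248.] tick [372. 252.] [406. 251.]
(0.5092, -0.1005) 20 pointer [349. 262.] tick [371. 270.] [404. 276.]
(0.5092, -0.1005) 0 pointer [339. 275.] tick [358. 287.] [387. 300.]
(0.5092, -0.1005) -20 pointer [322. 284.] tick [335. 300.] [356. 317.]
(0.5092, -0.1005) -40 pointer [298. 290.] tick [305. 308.] [315. 327.]
(0.5125, -0.1035) 40 pointer [346. 241.] tick [368. 245.] [401. 244.]
(0.5125, -0.1035) 20 pointer [345. 255.] tick [367. 263.] [400. 269.]
(0.5125, -0.1035) 0 pointer [335. 268.] tick [354. 280.] [383. 292.]
(0.5125, -0.1035) -20 pointer [318. 277.] tick [331. 293.] [352. 310.]
(0.5125, -0.1035) -40 pointer [295. 283.] tick [301. 300.] [311. 320.]
[[ 66  66  69  62  61  63  68 120 164]
 [ 71  70  66  66  71  54  66  74 122]
 [ 71  86 111  76  70  71  73  69  89]
 [ 64  72 108 126  81  75  72  68  76]
 [ 71  67  71 100 138 107  67  73  75]
 [ 75  78  72  77  77 141  97  67  57]
 [ 68  78  75  74  70  75  64  63  63]]
314.983446932814 139.21713729308667 -0.8368396455918925 [1.57190865 8.01277134]
```

```bash
python3 -m handwheel '[[1,[0.45,-0.6,0.1],[0,0,-0.0445]],[1,[0.55,-0.6,0.1],[0,0,-0.0445]],[1,[0.55,-0.6,0],[0,0,-0.0445]],[1,[0.55,-0.6,0],[0,0,-0.0445]],[1,[0.55,-0.6,0],[0,0,-0.0445]],[1,[0.55,-0.6,0],[0,0,-0.0445]],[1,[0.55,-0.6,0],[0,0,-0.0445]],[1,[0.55,-0.6,0],[0,0,-0.0445]]]'
python3 -m handwheel '[[1,[0.55,-0.45,0],[0,0,-0.0445]],[1,[0.6,-0.45,0],[0,0,-0.0445]],[1,[0,0,0],[0,0,0]],[1,[0,0,0],[0,0,0]]]'
python3 - <<'E'
from fit import *
S=optics.capture("side");T=optics.capture("top")
print(state()["joints"],state()["tool_rot"])
print("handle top pred",(proj(S,[.651,-.247,.123])-[310,115])*6,"tcp",(proj(S,state()["tool_pos"])-[310,115])*6, "foot",(proj(S,[.651,-.247,.061])-[310,115])*6)
for n,z in(("handle_mid",.099),("lever_handle",.061)):
    for r in models.spot_point("side",n)[:1]:print(n,r["conf"],r["location"],atz(S,r["location"],z))
cv2.imwrite("pics/s4.png",cv2.resize(S["color"][115:205,310:410],None,fx=6,fy=6,interpolation=cv2.INTER_CUBIC))
E
```

```text
time_s: 8.25
tool_pos: [0.6201, -0.2241, 0.1752]
tool_rot: [-0.0, 0.606, 0.795, -0.0]
force: [0.5, 0.0, 0.2]
width: 1.0
gripper_force: 0.0
time_s: 8.65
tool_pos: [0.6482, -0.2459, 0.175]
tool_rot: [-0.001, 0.708, 0.706, -0.0]
force: [0.1, 0.6, -0.2]
width: 0.999
gripper_force: 0.0
[-3.62220431e-01  6.52068313e-01  4.45335655e-01  1.36459749e+00
  4.46883750e-05  1.21207770e+00] [-2.52385620e-04  7.08343749e-01  7.05867595e-01 -8.96785150e-05]
handle top pred [215.64769388 200.75743104] tcp [222.44740281 109.20472065] foot [211.95187689 305.76927806]
handle_mid 0.58 [346.6, 156.0] [ 0.6462348  -0.24474949  0.099     ]
lever_handle 0.48 [347.6, 167.0] [ 0.64126837 -0.24520141  0.061     ]
```

View pics/s4.png

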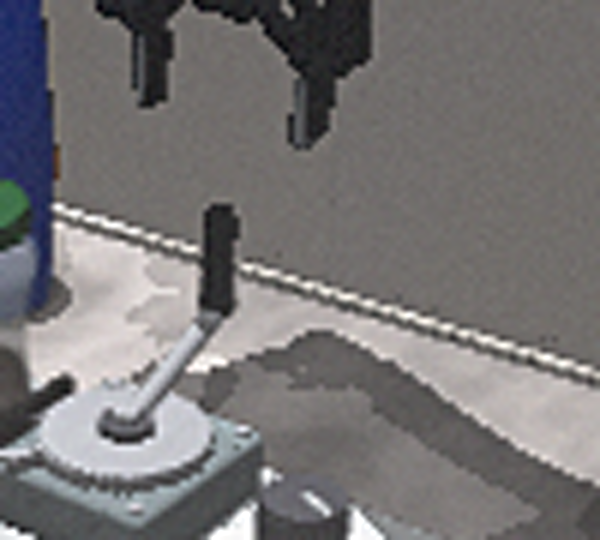

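```bash
python3 -m handwheel '[[1,[0,0,-0.7],[0,0,0]],[1,[0,0,-0.8],[0,0,0]],[1,[0,0,-0.8],[0,0,0]],[1,[0,0,-0.75],[0,0,0]],[1,[0,0,0],[0,0,0]]]'
python3 -m handwheel '[[-0.2,[0,0,0],[0,0,0]],[-0.2,[0,0,0],[0,0,0]],[-0.2,[0,0,0],[0,0,0]]]' 50
python3 - <<'E'
from fit import *
S=optics.capture("side")
print((proj(S,state()["tool_pos"])-[310,115])*6)
cv2.imwrite("pics/s5.png",cv2.resize(S["color"][115:205,310:410],None,fx=6,fy=6,interpolation=cv2.INTER_CUBIC))
E
```

```text
time_s: 9.35
tool_pos: [0.6469, -0.2452, 0.0973]
tool_rot: [-0.002, 0.709, 0.705, -0.001]
force: [0.4, -0.7, -0.5]
width: 0.996
gripper_force: 0.0
time_s: 9.65
tool_pos: [0.649, -0.2462, 0.1008]
tool_rot: [0.001, 0.709, 0.705, 0.0]
force: [0.3, -1.0, 0.4]
width: 0.51
gripper_force: 0.0
[216.75592449 240.97291079]
```

View pics/s5.png

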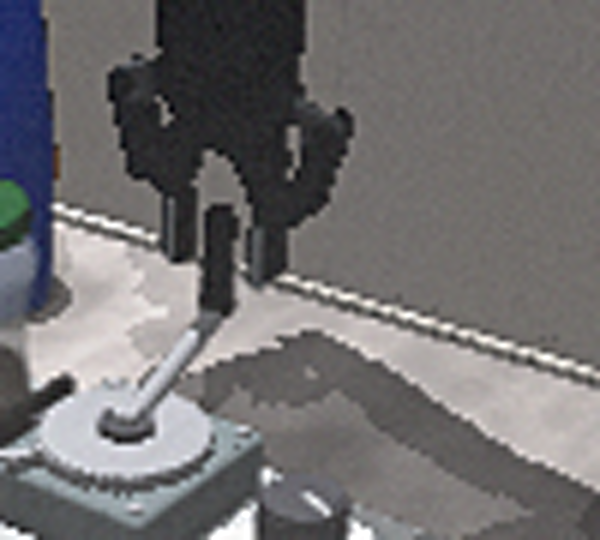

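```bash
python3 -m handwheel '[[-1,[0,0,0],[0,0,0]],[-1,[0,0,0],[0,0,0]],[-1,[0,0,0],[0,0,0]],[-1,[0,0,0],[0,0,0]],[-1,[0,0,0],[0,0,0]]]' 50
```

```text
time_s: 10.2
tool_pos: [0.6498, -0.2461, 0.1005]
tool_rot: [0.001, 0.709, 0.705, 0.001]
force: [5.6, 0.6, 2.8]
width: 0.199
gripper_force: 48.7
```

```bash
f(){ grep -E "tool_pos|^force|gripper"|tr '\n' ' ';echo; }
for i in 1 2 3 4; do python3 -m handwheel '[[-1,[-0.206,-0.026,0],[0,0,0]],[-1,[0,0,0],[0,0,0]]]'|f; done
for i in 1 2 3 4; do python3 -m handwheel '[[-1,[-0.208,0.008,0],[0,0,0]],[-1,[0,0,0],[0,0,0]]]'|f; done
```

```text
tool_pos: [0.6438, -0.2471, 0.1004] force: [2.8, -2.7, 5.1] gripper_force: 49.1 
tool_pos: [0.6384, -0.2478, 0.1004] force: [2.4, -3.6, 6.7] gripper_force: 49.3 
tool_pos: [0.6331, -0.2483, 0.1003] force: [-1.1, -1.6, 7.3] gripper_force: 49.4 
tool_pos: [0.6289, -0.2485, 0.1005] force: [7.0, 0.6, 3.7] gripper_force: 49.1 
tool_pos: [0.6231, -0.2486, 0.1004] force: [3.5, -1.5, 5.5] gripper_force: 49.4 
tool_pos: [0.6177, -0.2484, 0.1003] force: [1.6, -0.7, 6.1] gripper_force: 49.5 
tool_pos: [0.6124, -0.2481, 0.1003] force: [0.4, 0.4, 7.1] gripper_force: 49.6 
tool_pos: [0.6081, -0.2476, 0.1005] force: [7.5, 1.1, 4.0] gripper_force: 49.2
```

```bash
f(){ grep -E "tool_pos|^force|gripper"|tr '\n' ' ';echo; }
for i in 1 2 3 4; do python3 -m handwheel '[[-1,[-0.203,0.041,0],[0,0,0]],[-1,[0,0,0],[0,0,0]]]'|f; done
for i in 1 2 3 4; do python3 -m handwheel '[[-1,[-0.195,0.073,0],[0,0,0]],[-1,[0,0,0],[0,0,0]]]'|f; done
```

```text
tool_pos: [0.6025, -0.2467, 0.1003] force: [3.3, 1.4, 6.7] gripper_force: 49.6 
tool_pos: [0.5973, -0.2457, 0.1003] force: [2.5, -0.2, 6.8] gripper_force: 49.6 
tool_pos: [0.592, -0.2445, 0.1002] force: [-0.8, 1.5, 8.0] gripper_force: 49.7 
tool_pos: [0.5879, -0.2434, 0.1004] force: [8.7, 1.8, 3.0] gripper_force: 49.3 
tool_pos: [0.5825, -0.2417, 0.1003] force: [3.5, 2.3, 5.6] gripper_force: 49.6 
tool_pos: [0.5775, -0.2398, 0.1003] force: [4.4, 1.8, 6.6] gripper_force: 49.7 
tool_pos: [0.5726, -0.2378, 0.1003] force: [2.6, 3.1, 7.0] gripper_force: 49.7 
tool_pos: [0.5686, -0.236, 0.1005] force: [9.2, 2.8, 2.3] gripper_force: 49.3
```

```bash
f(){ grep -E "tool_pos|^force|gripper"|tr '\n' ' ';echo; }
for i in 1 2 3 4; do python3 -m handwheel '[[-1,[-0.181,0.102,0],[0,0,0]],[-1,[0,0,0],[0,0,0]]]'|f; done
python3 -m handwheel '[[-1,[-0.06,0.042,0],[0,0,0]],[-1,[0,0,0],[0,0,0]],[-1,[0,0,0],[0,0,0]]]'|f
python3 - <<'E'
from fit import *
P=np.array([.6237,-.1187]);x=state()["tool_pos"][:2]-P
print(state()["time_s"],np.hypot(*x),np.radians(-78.41)-np.arctan2(x[1],x[0]))
E
```

```text
tool_pos: [0.5637, -0.2335, 0.1003] force: [6.9, 3.0, 5.7] gripper_force: 49.6 
tool_pos: [0.5594, -0.2311, 0.1004] force: [9.3, 0.4, 1.6] gripper_force: 49.4 
tool_pos: [0.5557, -0.2289, 0.1006] force: [14.8, -1.9, -0.6] gripper_force: 49.2 
tool_pos: [0.5522, -0.2267, 0.1008] force: [20.4, -2.9, -4.6] gripper_force: 49.1 
tool_pos: [0.5513, -0.2261, 0.1008] force: [23.8, -5.8, -6.1] gripper_force: 49.0 
14.5 0.12950881795266353 0.7955576074557469
```

Run:
```python
from fit import *
s=state();print(s["force"],s["wrist_torque"],s["width"],s["tool_rot"])
S=optics.capture("side");T=optics.capture("top")
a=cv2.resize(S["color"][80:230,280:430],None,fx=3.6,fy=3.6,interpolation=cv2.INTER_CUBIC)
cv2.imwrite("pics/s6.png",a)
cv2.imwrite("pics/t6.png",T["color"])
```

```text
[23.8323215  -5.80290726 -6.07917558] [-1.06380545 -4.82882007  0.0254754 ] 0.1929982401936089 [0.00308708 0.70918513 0.7050133  0.00177839]
```

View pics/s6.png

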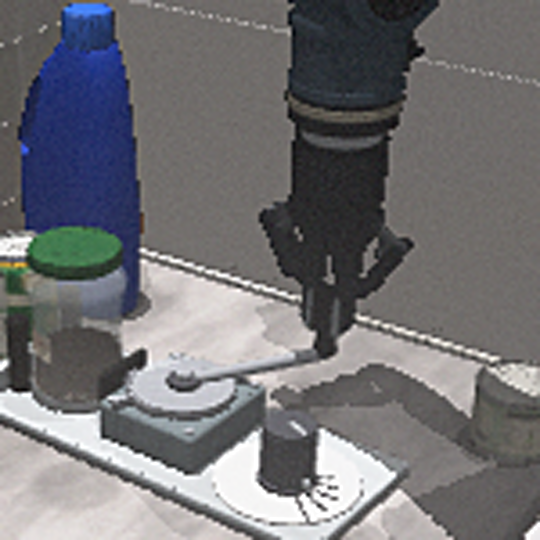

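Run:
```python
from fit import *
S=optics.capture("side");T=optics.capture("top")
s=state();print(s["joints"],s["joint_efforts"])
print("foot",atz(S,(280+325/3.6,80+350/3.6),.063),"pred px",(proj(S,[*s["tool_pos"][:2],.063])-[280,80])*3.6)
for n,z in(("handle_mid",.099),("lever_handle",.061),("jar_mid",.082),("jar",.014),("jaw_pad",.04)):
  for cam,c in(("side",S),("top",T)):
    for r in models.spot_point(cam,n)[:1]:print(n,cam,r["conf"],r["location"],atz(c,r["location"],z))
cv2.imwrite("pics/t6.png",cv2.resize(T["color"][120:280,310:450],None,fx=3.7,fy=3.7,interpolation=cv2.INTER_CUBIC))
```

```text
[-3.89605647e-01  4.67321031e-01 -5.41474376e-02  1.04223187e+00
  9.74162598e-04  1.18704480e+00] [-2.36342087e+00 -8.79579020e+01  3.41022456e+01  1.05423769e+01
 -1.20873123e+00  2.90037825e-02]
foot [ 0.54763384 -0.22568497  0.063     ] pred px [321.39173888 348.58048611]
handle_mid side 0.59 [370.7, 165.4] [ 0.55295722 -0.23301632  0.099     ]
handle_mid top 0.46 [374.1, 149.5] [ 0.72832756 -0.1198825   0.099     ]
lever_handle side 0.64 [367.4, 178.2] [ 0.55352834 -0.21853955  0.061     ]
jar_mid side 0.83 [301.4, 168.3] [ 0.73391038 -0.12338435  0.082     ]
jar_mid top 0.65 [374.8, 147.5] [ 0.73862776 -0.12363622  0.082     ]
jar side 0.89 [302.1, 185.7] [ 0.73927604 -0.13082324  0.014     ]
jar top 0.75 [371.9, 151.6] [ 0.74178662 -0.12080567  0.014     ]
jaw_pad side 0.42 [312.2, 182.9] [ 0.69688977 -0.12803759  0.04      ]
jaw_pad top 0.66 [371.2, 160.8] [ 0.70632238 -0.1161921   0.04      ]
```

View pics/t6.png

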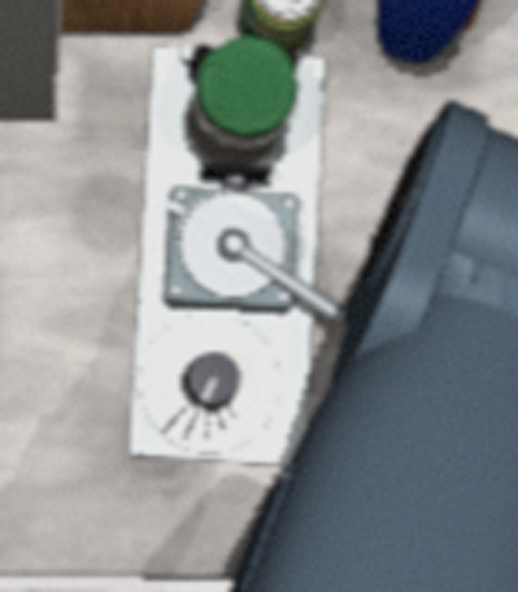

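```bash
f(){ grep -E "tool_pos|^force|gripper"|tr '\n' ' ';python3 -c "
from workcell import state
s=state();print(s['wrist_torque'].round(2),s['joint_efforts'].round(1),s['joints'].round(3))"; }
python3 -m handwheel '[[-1,[0,0,0],[0,0,0]]]'|f
python3 -m handwheel '[[-1,[0.12,-0.07,0],[0,0,0]],[-1,[0,0,0],[0,0,0]]]'|f
python3 -m handwheel '[[-1,[0.12,-0.07,0],[0,0,0]],[-1,[0,0,0],[0,0,0]]]'|f
```

```text
tool_pos: [0.5514, -0.2261, 0.1008] force: [23.7, -6.0, -5.8] gripper_force: 49.1 [-1.08 -4.81  0.02] [ -2.4 -87.9  34.1  10.5  -1.2   0. ] [-3.900e-01  4.670e-01 -5.400e-02  1.042e+00  1.000e-03  1.187e+00]
tool_pos: [0.5537, -0.2276, 0.1006] force: [17.5, -3.6, -2.0] gripper_force: 49.5 [-0.73 -3.78  0.01] [ -2.2 -86.3  35.9   8.3  -1.1   0. ] [-3.900e-01  4.740e-01 -4.400e-02  1.047e+00  1.000e-03  1.186e+00]
tool_pos: [0.5562, -0.2292, 0.1005] force: [14.5, -2.0, 0.2] gripper_force: 49.6 [-0.46 -3.02 -0.  ] [ -2.2 -86.3  37.7   6.4  -1.1  -0. ] [-3.910e-01  4.810e-01 -3.300e-02  1.052e+00  1.000e-03  1.185e+00]
```

```bash
f(){ grep -E "tool_pos|^force|gripper"|tr '\n' ' ';python3 -c "
from workcell import state
import numpy as np
s=state();x=s['tool_pos'][:2]-[.6237,-.1187];F=s['force'][:2];u=x/np.hypot(*x);a=np.arctan2(x[1],x[0])
print('lev',round(np.radians(-78.41)-a,4),'tan',round(-F[0]*u[1]+F[1]*u[0],1),'rad',round(F@u,1))"; }
python3 -m handwheel '[[-1,[0.14,0.21,0],[0,0,0]],[-1,[0,0,0],[0,0,0]]]'|f
python3 -m handwheel '[[-1,[0.12,-0.07,0],[0,0,0]],[-1,[0,0,0],[0,0,0]]]'|f
python3 -m handwheel '[[-1,[0.12,-0.07,0],[0,0,0]],[-1,[0,0,0],[0,0,0]]]'|f
```

```text
tool_pos: [0.5573, -0.2272, 0.1006] force: [-4.5, -28.9, 6.7] gripper_force: 51.0 lev 0.7511 tan 11.2 rad 27.0
tool_pos: [0.5601, -0.229, 0.1005] force: [-6.1, -26.4, 7.2] gripper_force: 51.2 lev 0.7257 tan 7.9 rad 25.9
tool_pos: [0.5629, -0.2306, 0.1005] force: [-8.3, -24.7, 9.4] gripper_force: 51.3 lev 0.6999 tan 4.5 rad 25.7
```

Run:
```python
from fit import *
S=optics.capture("side");T=optics.capture("top")
T0=cv2.imread("pics/top0.png");S0=cv2.imread("pics/side0.png")
def lid(im):
    b,g,r=[im[...,i].astype(int) for i in range(3)]
    m=((g>r+35)&(g>b+15)).astype(np.uint8); n,l,st,ce=cv2.connectedComponentsWithStats(m)
    i=1+st[1:,4].argmax(); return ce[i],st[i]
for nm,c,a in(("top",T,T0),("side",S,S0)):
    for im in(a,c["color"]):
        ce,st=lid(im);print(nm,ce.round(2),st,atz(c,ce,.151).round(4))
for n in("jar","tin","jaw_pad"):
  for cam in("side","top"):
    for r in models.silhouettes(cam,n)[:1]:
        ys,xs=np.nonzero(r["region"]);print(n,cam,r["conf"],xs.min(),xs.max(),ys.min(),ys.max(),len(xs),xs.mean(),ys.mean())
# predicted post/pad geometry check
for x in(.062,.069,.073,.08):print(x,"pad face top-px",proj(T,W((x,0,.057))).round(1))
print(T["color"][155:175,372].mean(1).round().astype(int),T0[155:175,372].mean(1).round().astype(int))
```

```text
top [376.26 143.87] [364 131  25  27 532] [ 0.7326 -0.1213  0.151 ]
top [376.4  142.77] [364 130  26  26 531] [ 0.7358 -0.1218  0.151 ]
side [301.12 148.47] [289 143  26  12 219] [ 0.7306 -0.1211  0.151 ]
side [300.46 148.14] [288 143  26  11 226] [ 0.7337 -0.1218  0.151 ]
jar side 0.74 287 316 142 194 1252 300.75718849840257 166.97683706070288
jar top 0.62 360 390 130 164 848 374.96462264150944 147.39740566037736
tin side 0.57 410 438 179 209 723 423.81881051175657 193.6362378976487
jaw_pad side 0.46 308 320 177 189 73 313.2054794520548 182.95890410958904
jaw_pad top 0.62 366 381 165 168 26 372.34615384615387 166.34615384615384
0.062 pad face top-px [373.2 167.3]
0.069 pad face top-px [373.3 165.1]
0.073 pad face top-px [373.4 163.8]
0.08 pad face top-px [373.5 161.6]
[ 52  52  77  79  67  49  41  47  44  40  31  31  67 115 101  91 111 180
 222 226] [74 53 51 66 77 73 50 42 49 52 56 56 67 73 77 79 79 82 88 86]
```

```bash
cat > r.py <<'E'
from workcell import state
import numpy as np
s=state();x=s['tool_pos'][:2]-[.6237,-.1187];F=s['force'][:2];u=x/np.hypot(*x);a=np.arctan2(x[1],x[0])
print('t',s['time_s'],'lev',round(np.radians(-78.41)-a,4),'r',round(np.hypot(*x),4),'tan',round(-F[0]*u[1]+F[1]*u[0],1),'rad',round(F@u,1),'tq',s['wrist_torque'].round(2),'w',round(s['width'],4))
E
f(){ grep -E "tool_pos|^force"|tr '\n' ' ';python3 r.py; }
python3 -m handwheel '[[-1,[-0.11,-0.165,0],[0,0,0]],[-1,[0,0,0],[0,0,0]]]'|f
python3 -m handwheel '[[-1,[0.09,-0.045,0],[0,0,0]],[-1,[0,0,0],[0,0,0]]]'|f
python3 -m handwheel '[[-1,[0.09,-0.045,0],[0,0,0]],[-1,[0,0,0],[0,0,0]]]'|f
```

```text
tool_pos: [0.5616, -0.2313, 0.1004] force: [7.0, -0.1, 5.6] t 16.9 lev 0.7063 r 0.1286 tan 6.1 rad -3.3 tq [ 0.28 -1.4  -0.03] w 0.1945
tool_pos: [0.564, -0.2325, 0.1004] force: [5.4, -0.5, 4.8] t 17.1 lev 0.6858 r 0.1285 tan 5.0 rad -2.1 tq [-0.04 -1.4  -0.02] w 0.1942
tool_pos: [0.5662, -0.2336, 0.1004] force: [6.8, -1.1, 5.9] t 17.3 lev 0.666 r 0.1285 tan 6.5 rad -2.0 tq [-0.11 -1.33  0.09] w 0.1938
```

```bash
f(){ grep -E "tool_pos|^force"|tr '\n' ' ';python3 r.py; }
python3 -m handwheel '[[-1,[-0.098,0.052,0],[0,0,0]],[-1,[-0.098,0.054,0],[0,0,0]],[-1,[0,0,0],[0,0,0]]]'|f
for i in 1 2; do python3 -m handwheel '[[-1,[-0.094,0.056,0],[0,0,0]],[-1,[0,0,0],[0,0,0]]]'|f; done
for i in 1 2 3; do python3 -m handwheel '[[-1,[-0.088,0.058,0],[0,0,0]],[-1,[0,0,0],[0,0,0]]]'|f; done
```

```text
tool_pos: [0.561, -0.2308, 0.1004] force: [5.6, -1.9, 5.4] t 17.6 lev 0.712 r 0.1285 tan 5.8 rad -1.1 tq [-0.07 -1.22  0.02] w 0.1894
tool_pos: [0.5589, -0.2296, 0.1005] force: [7.4, -3.4, 5.4] t 17.8 lev 0.7307 r 0.1285 tan 8.2 rad -0.8 tq [-0.28 -1.53 -0.04] w 0.1961
tool_pos: [0.557, -0.2284, 0.1005] force: [9.7, -4.3, 2.4] t 18.0 lev 0.7489 r 0.1284 tan 10.5 rad -1.4 tq [-0.6  -1.97  0.07] w 0.192
tool_pos: [0.5551, -0.2273, 0.1006] force: [12.2, -7.1, 0.2] t 18.2 lev 0.7655 r 0.1284 tan 14.1 rad -0.5 tq [-1.05 -2.53  0.01] w 0.1947
tool_pos: [0.5534, -0.2261, 0.1007] force: [15.2, -8.3, -1.0] t 18.4 lev 0.7821 r 0.1284 tan 17.3 rad -1.4 tq [-1.4  -3.16 -0.05] w 0.1933
tool_pos: [0.5517, -0.2249, 0.1008] force: [18.4, -9.5, -4.5] t 18.6 lev 0.798 r 0.1283 tan 20.6 rad -2.5 tq [-1.92 -3.86  0.07] w 0.2005
```

```bash
cat > rod.py <<'E'
from fit import *
from scipy.ndimage import map_coordinates as mc
import sys
def prof(cam):
    c=optics.capture(cam);g=c["color"].astype(float).mean(2)
    out=[]
    for lev in np.arange(.6,.96,.02):
        a=np.radians(-78.41)-lev; r=np.linspace(.062,.105,40)
        P=np.array([proj(c,[.6237+q*np.cos(a),-.1187+q*np.sin(a),.066]) for q in r])
        out.append(mc(g,[P[:,1],P[:,0]],order=1).mean())
    print(cam,np.round(out).astype(int))
print(np.arange(.6,.96,.02).round(2)); prof("top"); prof("side")
E
python3 rod.py; f(){ grep -E "tool_pos|^force"|tr '\n' ' ';python3 r.py; }
for i in 1 2 3; do python3 -m handwheel '[[-1,[0.088,-0.058,0],[0,0,0]],[-1,[0,0,0],[0,0,0]]]'|f; done
for i in 1 2; do python3 -m handwheel '[[-1,[0.095,-0.055,0],[0,0,0]],[-1,[0,0,0],[0,0,0]]]'|f; done; python3 rod.py
```

```text
[0.6  0.62 0.64 0.66 0.68 0.7  0.72 0.74 0.76 0.78 0.8  0.82 0.84 0.86
 0.88 0.9  0.92 0.94]
top [157 156 153 148 141 134 133 140 154 168 173 164 146 125 106  96  94 103]
side [195 198 200 201 203 205 206 204 203 202 197 190 182 171 160 146 131 115]
tool_pos: [0.5533, -0.226, 0.1006] force: [13.1, -6.4, 1.9] t 18.9 lev 0.7828 r 0.1284 tan 14.5 rad -1.8 tq [-1.14 -2.74  0.03] w 0.193
tool_pos: [0.5555, -0.2274, 0.1006] force: [12.1, -6.2, 0.2] t 19.1 lev 0.7626 r 0.1284 tan 13.5 rad -1.2 tq [-1.07 -2.66  0.03] w 0.1946
tool_pos: [0.5573, -0.2287, 0.1005] force: [11.1, -6.1, 2.6] t 19.3 lev 0.7453 r 0.1284 tan 12.6 rad -0.5 tq [-0.71 -2.26  0.06] w 0.1898
tool_pos: [0.5593, -0.2299, 0.1005] force: [7.3, -4.3, 3.6] t 19.5 lev 0.7271 r 0.1284 tan 8.4 rad 0.1 tq [-0.45 -1.74  0.06] w 0.1942
tool_pos: [0.5614, -0.2311, 0.1004] force: [5.6, -2.0, 6.5] t 19.7 lev 0.7087 r 0.1285 tan 5.9 rad -1.0 tq [-0.22 -1.22 -0.04] w 0.1983
[0.6  0.62 0.64 0.66 0.68 0.7  0.72 0.74 0.76 0.78 0.8  0.82 0.84 0.86
 0.88 0.9  0.92 0.94]
top [142 136 136 146 162 174 175 163 142 121 102  90  85  89 100 120 142 160]
side [199 198 196 191 188 190 192 188 181 172 160 145 127 110 102 103 114 131]
```

```bash
f(){ grep -E "tool_pos|^force"|tr '\n' ' ';python3 r.py; }
python3 -m handwheel '[[-1,[-0.095,0.055,0],[0,0,-0.04]],[-1,[-0.095,0.055,0],[0,0,-0.04]],[-1,[-0.088,0.058,0],[0,0,-0.04]],[-1,[0,0,0],[0,0,0]]]'|f
python3 -m handwheel '[[-1,[-0.088,0.058,0],[0,0,0]],[-1,[0,0,0],[0,0,0]]]'|f
python3 -m handwheel '[[-1,[-0.088,0.058,0],[0,0,0]],[-1,[0,0,0],[0,0,0]]]'|f
```

```text
tool_pos: [0.5553, -0.2271, 0.1006] force: [14.3, -5.6, -0.7] t 20.2 lev 0.765 r 0.1282 tan 15.1 rad -2.9 tq [-0.95 -3.01  0.03] w 0.1967
tool_pos: [0.5536, -0.226, 0.1007] force: [17.0, -6.9, -2.5] t 20.4 lev 0.7809 r 0.1281 tan 18.0 rad -3.6 tq [-1.34 -3.58  0.03] w 0.1942
tool_pos: [0.552, -0.2249, 0.1009] force: [20.9, -9.2, -4.4] t 20.6 lev 0.7958 r 0.1281 tan 22.5 rad -4.1 tq [-1.83 -4.43  0.09] w 0.1899
```

```bash
f(){ grep -E "tool_pos|^force"|tr '\n' ' ';python3 r.py; }
for i in 1 2 3; do python3 -m handwheel '[[-1,[-0.066,0.048,0],[0,0,0]],[-1,[0,0,0],[0,0,0]]]'|f;done; python3 rod.py
```

```text
tool_pos: [0.551, -0.2241, 0.101] force: [24.4, -13.1, -8.0] t 20.8 lev 0.8062 r 0.1281 tan 27.5 rad -3.0 tq [-2.52 -5.22  0.06] w 0.1929
tool_pos: [0.5499, -0.2233, 0.1011] force: [29.3, -16.1, -11.4] t 21.0 lev 0.8164 r 0.128 tan 33.3 rad -3.7 tq [-3.08 -6.07  0.08] w 0.1949
tool_pos: [0.5484, -0.2223, 0.1012] force: [29.8, -16.7, -10.5] t 21.2 lev 0.8306 r 0.128 tan 33.9 rad -4.0 tq [-3.22 -6.09  0.06] w 0.1933
[0.6  0.62 0.64 0.66 0.68 0.7  0.72 0.74 0.76 0.78 0.8  0.82 0.84 0.86
 0.88 0.9  0.92 0.94]
top [154 153 153 151 146 139 132 129 132 142 157 167 168 157 139 119 104  97]
side [196 197 198 199 202 205 206 206 205 202 199 195 192 186 178 169 158 143]
```

```bash
python3 -m handwheel '[[-1,[0.01,-0.01,0],[0,0,0]],[-1,[0,0,0],[0,0,0]],[-1,[0,0,0],[0,0,0]],[-1,[0,0,0],[0,0,0]],[-1,[0,0,0],[0,0,0]]]'; python3 r.py
python3 - <<'E'
from fit import *
S=optics.capture("side");T=optics.capture("top")
for nm,c in(("top",T),("side",S)):
    im=c["color"];b,g,r=[im[...,i].astype(int) for i in range(3)]
    n,l,st,ce=cv2.connectedComponentsWithStats(((g>r+35)&(g>b+15)).astype(np.uint8));i=1+st[1:,4].argmax()
    print(nm,ce[i].round(2),st[i],atz(c,ce[i],.151).round(4))
for n,z in(("tin",0),("spice_jar",0),("mug",0),("glass",0),("jar",.014)):
    r=models.spot_point("side",n)[:1]
    if r:print(n,round(r[0]["conf"],2),atz(S,r[0]["location"],z).round(3))
# collar line angle in top view
C=[.5125,-.1035]
for d in(40,20,0,-20,-40):
    g=np.pi+np.radians(d)+p[2];v=[]
    for q in np.linspace(.005,.018,10):
        x=proj(T,[C[0]+q*np.cos(g),C[1]+q*np.sin(g),.069]);v.append(cv2.getRectSubPix(T["color"],(1,1),tuple(map(float,x))).mean())
    print(d,np.mean(v).round())
E
```

```text
time_s: 21.8
tool_pos: [0.5486, -0.2225, 0.1012]
tool_rot: [0.004, 0.829, 0.559, 0.002]
force: [28.9, -15.8, -9.4]
width: 0.196
gripper_force: 50.4
t 21.8 lev 0.8285 r 0.1281 tan 32.7 rad -4.1 tq [-3.05 -5.96  0.09] w 0.196
top [376.36 142.53] [364 129  25  27 529] [ 0.7366 -0.1217  0.151 ]
side [300.18 148.06] [288 143  26  11 221] [ 0.7347 -0.1217  0.151 ]
tin 0.68 [ 0.601 -0.328  0.   ]
spice_jar 0.76 [0.377 0.173 0.   ]
mug 0.95 [0.582 0.297 0.   ]
glass 0.81 [0.493 0.215 0.   ]
jar 0.58 [ 0.733 -0.135  0.014]
40 105.0
20 106.0
0 122.0
-20 166.0
-40 164.0
```

Run:
```python
from fit import *
T=optics.capture("top");S=optics.capture("side")
for r in models.silhouettes("side","tin")[:3]:
    ys,xs=np.nonzero(r["region"]);print("tin",r["conf"],xs.min(),xs.max(),ys.min(),ys.max(),len(xs))
a=S["color"][175:212,408:440].astype(int);b=cv2.imread("pics/side0.png")[175:212,408:440].astype(int)
print("tin patch edge diff",abs(cv2.Laplacian(a.mean(2),cv2.CV_64F)-cv2.Laplacian(b.mean(2),cv2.CV_64F)).mean(),abs(a-b).mean())
g=T["color"].mean(2);c=proj(T,[.5125,-.1035,.069]);print(c)
x0,y0=int(round(c[0])),int(round(c[1]));w=g[y0-9:y0+14,x0-9:x0+10];print(w.round().astype(int))
```

```text
tin 0.63 410 437 179 208 681
tin 0.43 315 373 171 197 629
tin patch edge diff 31.231700450450454 19.1875
[368.06015905 221.77414928]
[[229 229 230 230 230 229 230 231 230 232 230 228 229 229 228 230 230 231
  229]
 [230 230 230 230 231 229 225 221 218 216 218 222 224 228 231 230 229 230
  231]
 [230 229 230 228 221 200 176 157 146 141 152 171 200 223 227 227 227 230
  230]
 [230 232 225 200 163 132 121 110 105 102 106 118 145 185 219 226 227 228
  228]
 [229 222 192 143 110 103 105 103 103 102 103 101 108 137 183 220 227 227
  228]
 [224 187 131 100 103 105 106 105 106 105 102 103 100 107 146 200 224 226
  227]
 [206 143  91  97 104 105 108 103 105 106 103 102 103 102 121 175 218 227
  226]
 [175 112  86 101 110 106 105 105 107 103 105 101 100 101 107 148 198 223
  226]
 [130  75  86 107 110 109 106 114 121 119 107 103  99 101 107 140 194 223
  226]
 [110  60  85 107 106 110 112 133 154 142 115 105 102 103 108 147 196 224
  227]
 [110  58  86 107 109 112 123 161 175 146 114 103 104 102 112 154 204 225
  227]
 [112  62  74 104 107 109 142 179 176 136 110 103 105 101 113 161 211 225
  
[... 196 characters left out ...]
 156 122 105 102  93  86 112 181 224 231 231
  230]
 [225 185 123  80  67  89 116 115  96  90  82  74  89 150 211 229 230 228
  230]
 [218 204 172 132 109  95  70  59  58  62  73  98 124 180 226 230 231 229
  230]
 [187 201 215 189 173 163 110  66  62  80 125 174 183 196 225 230 230 230
  230]
 [184 212 226 205 191 203 172 135 136 138 176 217 215 197 210 225 229 229
  229]
 [221 228 221 192 199 219 197 191 210 196 198 221 225 203 198 220 230 231
  228]
 [229 225 193 184 211 225 209 205 225 215 189 203 226 225 224 227 229 229
  230]
 [229 212 176 193 226 227 201 190 215 203 167 180 222 231 230 230 230 230
  229]
 [224 185 159 199 228 227 210 210 226 221 187 176 211 228 231 229 230 229
  230]]
```

```bash
python3 -c "
from workcell import workorder
print(workorder.hand_in())"
```

```text
the job is handed in; nothing more can be done
None
```

I handed the job in with the collar on four and the gripper holding the lever just past the fifth click (about 0.83 rad), the jar upright against its posts and nothing else seen to move; the pull there was about 33 N against the roughly 5 to 7 N expected, and I never found out why.

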